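# Restock the cover-glass lane first-in-first-out

### The arm

A 6-joint arm with a two-finger parallel gripper is mounted at the origin on a cart in front of the work surface, level with it; the furniture and walls round the work are solid. World frame = base frame: x ahead of the robot, y to its left, z up, the work surface at z = 0. Lengths are in m, angles in rad, forces in N, time in s.
With the tool pointing down it reaches from about 0.275 to 0.75 m from the base axis. Payload 10.2 kg.
Tool frame: the origin (TCP) lies at the very end of the fingers, on their centre line; the grasp point (between the pads) lies 19 mm behind it (tcp_to_grasp is the distance from the TCP to the grasp point, in m); z points along the fingers, y is the line along which they close (so a half turn about z gives the same grasp; the last joint's range is limited). The gripper opens to 85 mm and grips with 20 to 120 N. Pads are 22 mm wide; open, the fingers measure 114 mm over their backs; the gripper's body (76 mm by 85 mm) begins 54 mm behind the grasp point. The pads swing forward as they close: fully open they stand 13 mm farther back than shut.
Start: joints at [0.986, 0.313, 1.498, -0, 1.331, -0.223], TCP at [0.186, 0.491, 0.231] pointing down, gripper open.
Joint ranges: [-2.94, 2.94], [-0.97, 2.17], [0.19, 2.56], [-1.23, 4.37], [0.02, 3.11], [-2.88, 2.88]. Speed limits (rad/s): [2.39, 2.39, 3.01, 3.14, 3.14, 3.14].

### API

Orientations are given as a 3x3 rotation matrix whose columns are the frame's x, y, z axes.
In Python, from bench import * gives the robot as it stands.
- The arm moves only by the tool servo_tool, never from a script. Its argument "series" is a list of rows, each an object with "offset": the shift along the world's x, y, z in mm, a list of three; "turn": the turn, a rotation vector about the world's x, y, z in rad, a list of three; "hand": the opening, from -1 (shut) to 1 (fully open), so that 0 is half open. In form: [{"offset": [dx, dy, dz], "turn": [rx, ry, rz], "hand": hand}, ...]. A call has 1 to 10 rows; each row is the pose to reach, as a shift and turn from the pose commanded when the call began; what a row does not reach only later rows make up. A row lasts 1/12 s, in which the tool goes at most 41.7 mm and 7.16 degrees, less where a joint would pass 70% of its speed; a pose out of reach is approached as far as the arm can. A call with a gripper value outside its range is refused whole. The fingers move at their own pace and stop on an object; the grip force is fixed at half the most. Time passes only in rows, so rows that repeat a pose let the fingers close. It gives the time, the measured TCP pose, the force, the opening and the grip force at its end, in the units of the state.
- observe(): the state, without advancing time (a new reading comes with each control period).
- grab_frame(name): name is "scene" or "top" or "wrist"; returns (picture, depth): 480x640x3 uint8, red, green, blue; 480x640 float32, m along the optical axis (not along the pixel's ray), 0 where there is no reading.
- get_calibration(name): a dict with "mtx" (3x3 intrinsics, pixels), "R" (3x3) and "t" (3): a world point X has camera coordinates R X + t. Camera axes: x right, y down, z forward; pixel columns grow to the right and rows downward; lengths in m; the calibration is good to about 2 mm. A picture is of the moment at which its call begins: read the wrist's pose just before it. get_calibration takes no time and is no camera call; for the wrist camera it gives the pose at the moment of the call.
- close_job(): hands the job in; it is judged then, once.
Trained networks look in the newest picture that a camera, given by its name, has taken for a name from the list of things; names that differ only in an ending like _2 or _b are one class to them, and where a whole thing is asked for, a point or a joint stands for the part that bears it (a point fixed in the world has none). Each returns a list of dicts, best first, with "confidence" (0 to 1); they miss things now and then, are a little off and sometimes report something else, mostly with a low value. They report only what shows in the picture. A call takes as long as a camera call. They do not tell look-alikes from the thing itself.
- look_for(camera, thing): "at" ([column, row] in pixels, amid what is visible of it).
- masks_of(camera, thing): "pixels" (480x640 bool, what is visible of it) and "at" ([column, row] in pixels, amid what is visible of it).
- mark_of(camera, thing): "at" ([column, row] in pixels: a listed point, or the origin of a listed thing).
The state is a dict: "clock": time; "joint_positions": joint angles; "joint_velocities": joint speeds; "effort": joint torques, N m; "tcp_pos": TCP position; "tool_rot": TCP orientation; "ft_force": force on the tool from outside, world axes, zero at the start; "torque": the same for the moment, N m; "opening": finger opening in m; "finger_force": force on a finger pad.
Only numpy, scipy, OpenCV 4.12 (cv2) and the standard library are available. Lean on these libraries where they do the work, as an engineer would, in place of code of your own. Each camera call takes 0.05 s, during which the arm holds its last target. There are 200 camera calls.

### The job

Restock the cover-glass lane so that the old boxes get used first: slide the two old boxes forward along their lane, without lifting them out, until the front one stands against the lip at the robot's end and the second stands against the first. Only then load the new box from the bench into the same lane behind them, set down flat on the lane's floor between the rails and not dropped. Leave the blade dispenser in the other lane where it is.

Things in the scene. Friction and masses are not known exactly. Their poses are not given: they have to be found in the camera images.
- lane: cover-glass lane: low aluminium channel fixed to the bench, 208 mm long (x), 48 mm wide (y), holding two boxes. Origin: centre of its underside; +x along the lane from front (robot's end) to back, z up. Floor 3 mm above the bench; 38 mm between the side rails; rails and front lip rise to 11 mm above the bench; lip's inner face at x = -99 mm
- lane_back (a point): middle of the open back end of the cover-glass lane, on its floor (at x = +104 mm in the lane's frame, 3 mm above the bench); no lip here. A box in the lane has its top 23 mm above the bench, so it stands 12 mm proud of the rails
- other_lane: an equal lane, which holds the blade dispenser; origin and axes as for the cover-glass lane. The two lanes may stand either way round, left or right. To the right of both, between them and the new box but farther back, stands the fixed slide labeller with a blue lid, 128 mm high, covering x 0.49 to 0.70 m and y -0.22 to -0.04 m from the robot's base: carry round or above it
- old_1_c (a point): the front one of the two old boxes in the lane (nearer the lip, but away from it at the start): small square cover-glass box, 33 x 33 mm and 20 mm high, white with a flat blue lid that is fixed shut, 25 to 50 g. The point is its centre, 10 mm above its underside; z up, x and y along its sides
- old_2_c (a point): the rear old box in the lane, a gap apart at the start, lane clear behind it; slides under a light push and pushes the front one along: small square cover-glass box, 33 x 33 mm and 20 mm high, white with a flat blue lid that is fixed shut, 25 to 50 g. The point is its centre, 10 mm above its underside; z up, x and y along its sides
- new_c (a point): the new box, standing on the bench to the right of the lanes: small square cover-glass box, 33 x 33 mm and 20 mm high, white with a flat blue lid that is fixed shut, 25 to 50 g. The point is its centre, 10 mm above its underside; z up, x and y along its sides
- blades: flat blade dispenser, 25 x 92 x 14 mm, lying lengthwise in the other lane; origin at the centre of its underside, its y along its length
There are look-alikes about, which are no part of the job. Leave any pink or yellow look-alike of the part that bears new_c alone.

How it is judged:
By the outcome, as a careful person would: the job done as asked, in the order asked, and still so for the second after the job is handed in, with the robot touching nothing.
It also fails if it takes over 58 s, if anything falls off the work surface, if the arm or the gripper's body presses on something with over 40 N, if the wrist force passes 120 N, or if a joint passes its speed limit or range.

## Working session

There is one attempt and no reset: what is moved stays moved. The work goes in short steps, Python scripts to look and compute and a tool call to move; the robot and the scene stay as the last step left them, time stands still between calls to the robot, and variables do not carry over. Pictures are saved under pics/ and viewed, at most 10 in all, crops included, and the job is handed in when it is done.

Besides the shell and the picture viewer there is one more tool, called after "Emit:" as name([rows], argument=value, ...), one row to a line, values as JSON. servo_tool: Moves the arm, as the interface text tells. Its arguments: {"type":"object","properties":{"series":{"type":"array","items":{"type":"object","properties":{"offset":{"type":"array","items":{"type":"number"}},"turn":{"type":"array","items":{"type":"number"}},"hand":{"type":"number"}}}}},"required":["series"]}

```bash
mkdir -p pics
cat > h.py <<'E'
from bench import *
import numpy as np, cv2
def save(n,im): cv2.imwrite('pics/'+n,cv2.cvtColor(im,cv2.COLOR_RGB2BGR))
def ray(cal,uv):
    M,R,t=[np.array(cal[k],float) for k in('mtx','R','t')]
    d=R.T@np.linalg.solve(M,[uv[0],uv[1],1.]); return -R.T@t.ravel(),d
def atz(cal,uv,z):
    o,d=ray(cal,uv); return o+d*(z-o[2])/d[2]
def proj(cal,X):
    M,R,t=[np.array(cal[k],float) for k in('mtx','R','t')]
    c=M@(R@np.array(X)+t.ravel()); return c[:2]/c[2]
def pt(cal,uv,dep):
    M,R,t=[np.array(cal[k],float) for k in('mtx','R','t')]
    u,v=int(round(uv[0])),int(round(uv[1])); w=dep[max(v-2,0):v+3,max(u-2,0):u+3]; w=w[w>0]
    if not len(w): return None
    return R.T@(np.linalg.solve(M,[uv[0],uv[1],1.])*np.median(w)-t.ravel())
E
python3 - <<'E'
from h import *
np.set_printoptions(precision=4,suppress=True)
ims=[]
for c in('top','scene'):
    im,d=grab_frame(c); cal=get_calibration(c); save(c+'0.png',im); np.savez(c+'0.npz',im=im,d=d)
    print(c,'cam at',-np.array(cal['R']).T@np.ravel(cal['t']))
    for n in('new_c','old_1_c','lane','lane_back','other_lane','blades'):
        for r in mark_of(c,n)[:6]:
            print(n,np.round(r['at'],1),round(r['confidence'],2),pt(cal,r['at'],d), atz(cal,r['at'],.01))
E
```

```text
top cam at [ 0.3162 -0.0171  1.5164]
new_c [413.7 270.9] 0.61 [ 0.412  -0.2187  0.0212] [ 0.4127 -0.2202  0.01  ]
new_c [479.2 269.7] 0.59 [ 0.4115 -0.378   0.0208] [ 0.4122 -0.3806  0.01  ]
new_c [463.3 298.9] 0.55 [ 0.3417 -0.3366  0.0184] [ 0.3418 -0.3384  0.01  ]
new_c [441.5 270.1] 0.51 [ 0.4125 -0.2863  0.021 ] [ 0.4132 -0.2883  0.01  ]
old_1_c [206.7 212.2] 0.72 [0.5676 0.2857 0.0225] [0.5697 0.2882 0.01  ]
old_1_c [201.1 248. ] 0.49 [0.4792 0.2992 0.0227] [0.4806 0.3019 0.01  ]
old_1_c [274.9 240.7] 0.18 [0.4943 0.1191 0.0135] [0.4947 0.1195 0.01  ]
lane [202.  227.1] 0.64 [0.5336 0.3013 0.0029] [0.5326 0.2998 0.01  ]
lane_back [210.2 188.9] 0.68 [0.6296 0.2806 0.0043] [0.6284 0.2795 0.01  ]
other_lane [270.7 231.9] 0.63 [0.5164 0.1292 0.0137] [0.5169 0.1296 0.01  ]
blades [269.6 239.4] 0.92 [0.4978 0.1322 0.0137] [0.4982 0.1325 0.01  ]
scene cam at [-0.0961 -0.7458  0.563 ]
new_c [349.9 304.5] 0.85 [ 0.4082 -0.2274  0.0195] [ 0.4171 -0.2183  0.01  ]
new_c [367.  353.3] 0.83 [ 0.3346 -0.3469  0.0219] [ 0.3441 -0.3381  0.01  ]
new_c [377.  324.3] 0.72 [ 0.4039 -0.3041  0.0202] [ 0.4133 -0.2958  0.01  ]
new_c [410.9 345.7] 0.59 [ 0.4047 -0.383   0.022 ] [ 0.4158 -0.3749  0.01  ]
old_1_c [235.3 211.6] 0.41 [0.468  0.3056 0.0126] [0.4707 0.3107 0.01  ]
lane [258.  211.1] 0.78 [0.5233 0.2742 0.0079] [0.5209 0.2703 0.01  ]
lane_back [285.4 196.2] 0.69 [0.6466 0.3103 0.0065] [0.642  0.3037 0.01  ]
other_lane [291.1 232. ] 0.67 [0.5135 0.1041 0.0113] [0.515  0.1061 0.01  ]
blades [287.3 235.1] 0.72 [0.4989 0.1011 0.0087] [0.4975 0.099  0.01  ]
```

```bash
ls pics
```

```text
scene0.png
top0.png
```

View pics/top0.png

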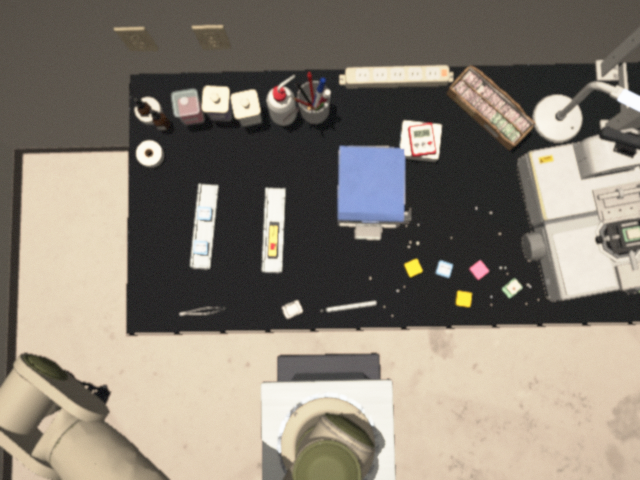

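View pics/scene0.png

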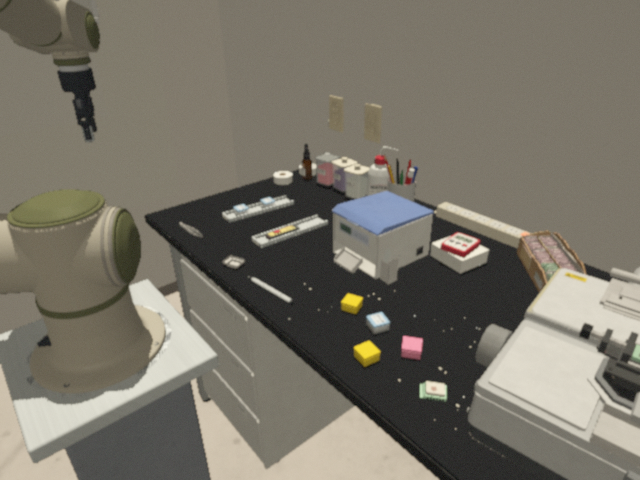

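Top picture: the lookalikes are yellow at (413,268) and (464,299), pink at (479,270), and white/blue at (444,269). Only the white/blue one fits new_c. The cover-glass lane is the left one (boxes at about (205,213) and (200,247)), and the blades are in the right lane. One enlarged crop will confirm this and give the geometry.

Run:
```python
from h import *
np.set_printoptions(precision=4,suppress=True)
z=np.load('top0.npz');im=z['im'];d=z['d']
a=cv2.resize(im[245:310,395:495],None,fx=5,fy=5,interpolation=cv2.INTER_CUBIC)
b=cv2.resize(im[175:280,180:220],None,fx=5,fy=5,interpolation=cv2.INTER_CUBIC)
o=np.zeros((525,720,3),np.uint8);o[:325,:500]=a;o[:525,510:710]=b;save('crop.png',o)
cal=get_calibration('top')
hsv=cv2.cvtColor(im,cv2.COLOR_RGB2HSV)
m=cv2.inRange(hsv,(95,30,120),(125,255,255));m[:,320:420]=0
n,l,s,c=cv2.connectedComponentsWithStats(m)
for i in range(1,n):
    if s[i,4]>40 and 150<c[i][0]<500 and 150<c[i][1]<320: print(c[i],s[i],atz(cal,c[i],.023 if c[i][0]<300 else .02))
g=(im.min(2)>110).astype(np.uint8);g[:, :185]=0;g[:,225:]=0;g[:178]=0;g[275:]=0
r=cv2.minAreaRect(cv2.findNonZero(g));p=cv2.boxPoints(r);print('lane',r,[atz(cal,q,.011) for q in p])
st=observe();print(st['tcp_pos'],st['tool_rot'],st['clock'],st['opening'])
```

```text
[443.9608 268.5098] [436 260  17  18 102] [ 0.4163 -0.2927  0.02  ]
lane ((203.6209716796875, 226.1143798828125), (20.911819458007812, 85.29179382324219), 5.8263421058654785) [array([0.4329, 0.3316, 0.011 ]), array([0.6448, 0.311 , 0.011 ]), array([0.6383, 0.259 , 0.011 ]), array([0.4266, 0.2804, 0.011 ])]
[0.1858 0.491  0.2313] [[-0.9353  0.354   0.    ]
 [ 0.354   0.9353  0.    ]
 [-0.      0.     -1.    ]] 0.7 0.08530916511582268
```

View pics/crop.png

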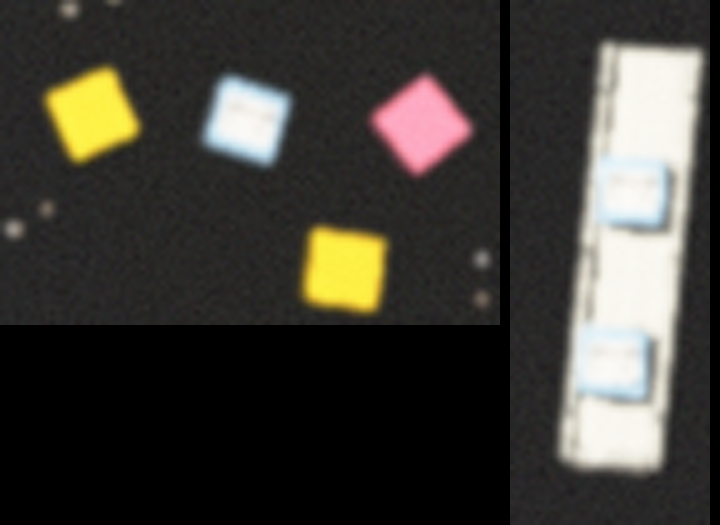

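The crop confirms it: white with a blue edge at top px (444,269) is new_c, next to the yellow and pink lookalikes. The lane's yaw is about -0.10 rad. I'll move above the rear end of the lane and look.

Emit:
servo_tool([
  {"offset":[40,-15,0],"turn":[0,0,0.1],"hand":-1},
  {"offset":[75,-35,0],"turn":[0,0,0.2],"hand":-1},
  {"offset":[110,-54,0],"turn":[0,0,0.262],"hand":-1},
  {"offset":[146,-72,0],"turn":[0,0,0.262],"hand":-1},
  {"offset":[182,-90,0],"turn":[0,0,0.262],"hand":-1},
  {"offset":[218,-108,0],"turn":[0,0,0.262],"hand":-1},
  {"offset":[254,-126,0],"turn":[0,0,0.262],"hand":-1},
  {"offset":[290,-142,0],"turn":[0,0,0.262],"hand":-1},
  {"offset":[326,-160,0],"turn":[0,0,0.262],"hand":-1},
  {"offset":[362,-178,0],"turn":[0,0,0.262],"hand":-1},
])

```text
clock: 1.53
tcp_pos: [0.5494, 0.3118, 0.2313]
tool_rot: [[-0.995, 0.1, 0.0], [0.1, 0.995, 0.0], [-0.0, 0.0, -1.0]]
ft_force: [0.3, 0.4, 0.6]
opening: -0.0005
finger_force: 0.0
```

```bash
cat > look.py <<'E'
from h import *
import sys
np.set_printoptions(precision=4,suppress=True)
st=observe();print(st['clock'],st['tcp_pos'],st['tool_rot'][:,0] if hasattr(st['tool_rot'],'shape') else st['tool_rot'],st['joint_positions'])
cal=get_calibration('wrist');im,d=grab_frame('wrist');save(sys.argv[1]+'.png',im);np.savez(sys.argv[1]+'.npz',im=im,d=d,**{k:cal[k] for k in('mtx','R','t')})
print('cam',-np.array(cal['R']).T@np.ravel(cal['t']))
for a in sys.argv[2:]:
    for r in mark_of('wrist',a)[:4]: print(a,np.round(r['at'],1),round(r['confidence'],2),'depth',pt(cal,r['at'],d),'z10',atz(cal,r['at'],.01 if a!='lane_back' else .003))
E
python3 look.py w1 old_1_c lane lane_back
```

```text
1.5333 [0.5494 0.3118 0.2313] [-0.995   0.0998 -0.    ] [ 0.331   0.555   1.1394  0.0001  1.4471 -1.1399]
cam [0.473  0.3197 0.3736]
old_1_c [306.5 130.2] 0.91 depth [0.4797 0.3021 0.0228] z10 [0.48   0.3015 0.01  ]
lane [308.1 187.3] 0.92 depth [0.535  0.2964 0.0025] z10 [0.5338 0.2968 0.01  ]
lane_back [312.2 283.5] 0.73 depth [ 0.642   0.2886 -0.0012] z10 [0.6401 0.2889 0.003 ]
```

View pics/w1.png

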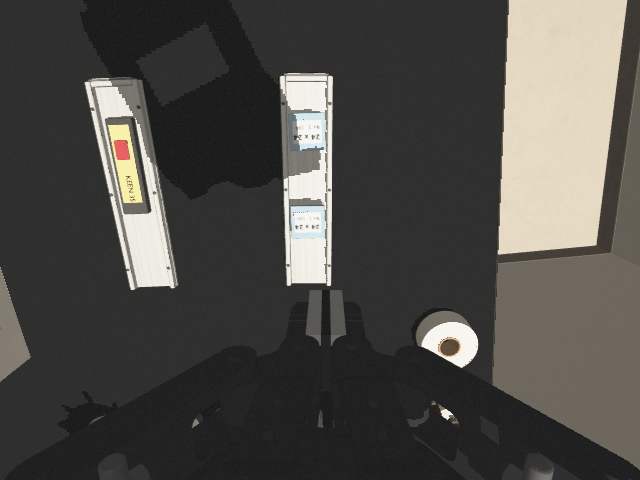

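The wrist view shows the lane upright, from (306,74) at the front to (308,285) at the back. The old boxes are at (308,131) and (308,222), with the lane clear behind them.

Run:
```python
from h import *
np.set_printoptions(precision=4,suppress=True)
z=np.load('w1.npz');cal=z
P=lambda u,v,h:atz(cal,(u,v),h)
for n,u,v,h in [('fl',281,74,.011),('fr',332,74,.011),('bl',285,285,.011),('br',331,285,.011),('o1',308,130.5,.023),('o2',308,222,.023),('o2rear',308,237.5,.012)]: print(n,P(u,v,h))
hsv=cv2.cvtColor(z['im'],cv2.COLOR_RGB2HSV)
for v in (130,222): print([pt(cal,(u,v),z['d'])[2] for u in(300,308,316)])
for v in (172,255): print([pt(cal,(u,v),z['d'])[2] for u in(284,308,329)])
```

```text
fl [0.4294 0.2843 0.011 ]
fr [0.434  0.3299 0.011 ]
bl [0.6353 0.2605 0.011 ]
br [0.6402 0.3093 0.011 ]
o1 [0.4801 0.3034 0.023 ]
o2 [0.5655 0.2937 0.023 ]
o2rear [0.5847 0.291  0.012 ]
[np.float64(0.023128647385141966), np.float64(0.023210321660180163), np.float64(0.023341468052064798)]
[np.float64(0.023001246585227682), np.float64(0.022844094172400013), np.float64(0.022794827524975768)]
[np.float64(0.010210969398491226), np.float64(0.0027998998101386803), np.float64(0.010403819727326975)]
[np.float64(-0.00034308088939508753), np.float64(0.002613107866568705), np.float64(0.010250636035080845)]
```

Emit:
servo_tool([
  {"offset":[30,-12,0],"turn":[0,0,-0.007],"hand":-1},
  {"offset":[63,-24,-10],"turn":[0,0,-0.007],"hand":-1},
  {"offset":[63,-24,-50],"turn":[0,0,-0.007],"hand":-1},
  {"offset":[63,-24,-90],"turn":[0,0,-0.007],"hand":-1},
  {"offset":[63,-24,-130],"turn":[0,0,-0.007],"hand":-1},
  {"offset":[63,-24,-165],"turn":[0,0,-0.007],"hand":-1},
  {"offset":[63,-24,-190],"turn":[0,0,-0.007],"hand":-1},
  {"offset":[63,-24,-207],"turn":[0,0,-0.007],"hand":-1},
  {"offset":[63,-24,-217],"turn":[0,0,-0.007],"hand":-1},
  {"offset":[63,-24,-217],"turn":[0,0,-0.007],"hand":-1},
])

```text
clock: 2.57
tcp_pos: [0.6092, 0.2897, 0.0126]
tool_rot: [[-0.994, 0.105, -0.003], [0.105, 0.994, -0.001], [0.003, -0.001, -1.0]]
ft_force: [-0.6, -0.3, 0.8]
opening: 0.0001
finger_force: 0.0
```

Emit:
servo_tool([
  {"offset":[-6,0.6,0],"turn":[0,0,0],"hand":-1},
  {"offset":[-12,1.3,0],"turn":[0,0,0],"hand":-1},
  {"offset":[-17,1.8,0],"turn":[0,0,0],"hand":-1},
  {"offset":[-21,2.3,0],"turn":[0,0,0],"hand":-1},
  {"offset":[-25,2.7,0],"turn":[0,0,0],"hand":-1},
  {"offset":[-29,3.1,0],"turn":[0,0,0],"hand":-1},
  {"offset":[-33,3.6,0],"turn":[0,0,0],"hand":-1},
  {"offset":[-37,4,0],"turn":[0,0,0],"hand":-1},
  {"offset":[-41,4.4,0],"turn":[0,0,0],"hand":-1},
  {"offset":[-45,4.9,0],"turn":[0,0,0],"hand":-1},
])

```text
clock: 3.4
tcp_pos: [0.5655, 0.2939, 0.0143]
tool_rot: [[-0.994, 0.107, -0.0], [0.107, 0.994, -0.0], [0.0, -0.0, -1.0]]
ft_force: [1.6, -0.4, 1.0]
opening: -0.0002
finger_force: 0.3
```

```bash
python3 look.py w2 old_1_c
```

```text
3.4 [0.5655 0.2939 0.0143] [-0.9943  0.1067  0.    ] [ 0.2958  0.7827  1.344  -0.      1.0149 -1.1681]
cam [0.4891 0.3023 0.1566]
old_1_c [318.5  97.1] 0.83 depth [0.4814 0.3009 0.023 ] z10 [0.4806 0.3008 0.01  ]
```

View pics/w2.png

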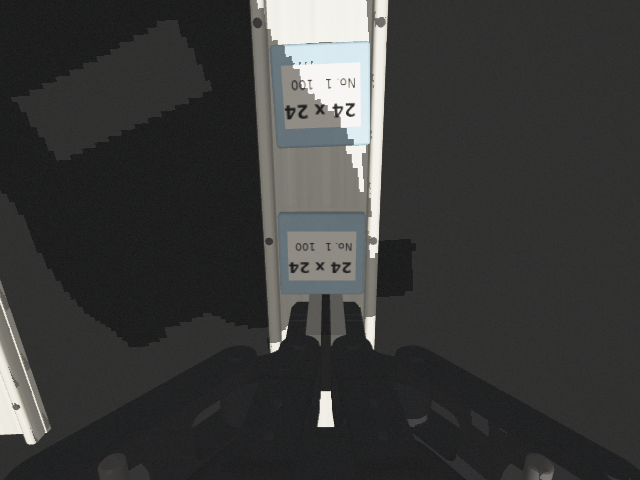

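The rear box at (321,252) is square in the lane with the fingers against its back face. The front box is at (320,95). I'll keep pushing.

Emit:
servo_tool([
  {"offset":[-5,0.5,0],"turn":[0,0,0],"hand":-1},
  {"offset":[-10,1.1,0],"turn":[0,0,0],"hand":-1},
  {"offset":[-15,1.6,0],"turn":[0,0,0],"hand":-1},
  {"offset":[-20,2.1,0],"turn":[0,0,0],"hand":-1},
  {"offset":[-25,2.7,0],"turn":[0,0,0],"hand":-1},
  {"offset":[-30,3.2,0],"turn":[0,0,0],"hand":-1},
  {"offset":[-35,3.7,0],"turn":[0,0,0],"hand":-1},
  {"offset":[-40,4.3,0],"turn":[0,0,0],"hand":-1},
  {"offset":[-44,4.7,0],"turn":[0,0,0],"hand":-1},
  {"offset":[-48,5.1,0],"turn":[0,0,0],"hand":-1},
])

```text
clock: 4.33
tcp_pos: [0.5174, 0.2991, 0.0143]
tool_rot: [[-0.994, 0.107, 0.0], [0.107, 0.994, 0.0], [-0.0, 0.0, -1.0]]
ft_force: [0.1, -0.7, -0.7]
opening: 0.0001
finger_force: 0.2
```

Emit:
servo_tool([
  {"offset":[-1.5,0.2,0],"turn":[0,0,0],"hand":-1},
  {"offset":[-3,0.3,0],"turn":[0,0,0],"hand":-1},
  {"offset":[-4,0.4,0],"turn":[0,0,0],"hand":-1},
  {"offset":[-5,0.5,0],"turn":[0,0,0],"hand":-1},
  {"offset":[-5,0.5,0],"turn":[0,0,0],"hand":-1},
])

```text
clock: 4.75
tcp_pos: [0.5139, 0.2996, 0.0148]
tool_rot: [[-0.994, 0.107, 0.003], [0.107, 0.994, 0.001], [-0.003, 0.001, -1.0]]
ft_force: [5.6, 0.1, 1.6]
opening: -0.0001
finger_force: 2.5
```

```bash
python3 look.py w3 old_1_c
```

```text
4.75 [0.5139 0.2996 0.0148] [-0.9943  0.1067 -0.0028] [ 0.3312  0.7047  1.4956 -0.0004  0.9385 -1.1325]
cam [0.4371 0.3079 0.1569]
old_1_c [322.4 165.8] 0.9 depth [0.4527 0.3055 0.0233] z10 [0.4543 0.3052 0.01  ]
```

View pics/w3.png

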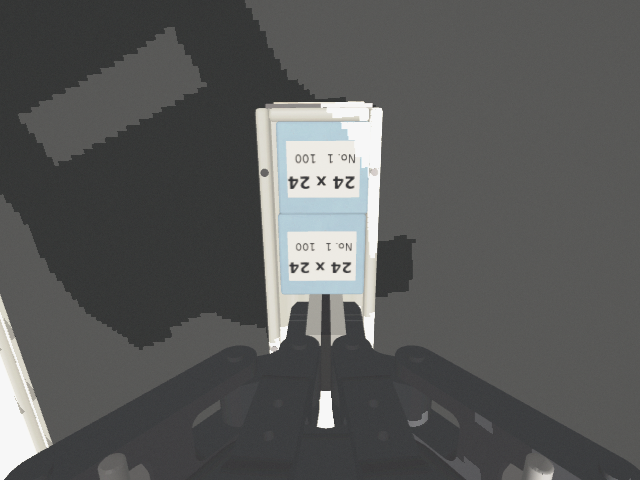

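Both old boxes now sit flush: the front one at (322,168) against the lip, the second at (322,253) against it. Next I'll back off, rise and go over the new box.

Emit:
servo_tool([
  {"offset":[4,-0.4,0],"turn":[0,0,0],"hand":-1},
  {"offset":[8,-0.8,0],"turn":[0,0,0],"hand":-1},
  {"offset":[12,-1.2,0],"turn":[0,0,0],"hand":-1},
  {"offset":[12,-1.2,30],"turn":[0,0,0],"hand":-1},
  {"offset":[12,-1.2,70],"turn":[0,0,0],"hand":-1},
  {"offset":[12,-1.2,110],"turn":[0,0,-0.1],"hand":-1},
  {"offset":[12,-1.2,150],"turn":[0,0,-0.2],"hand":-1},
  {"offset":[5,-10,188],"turn":[0,0,-0.3],"hand":0.3},
  {"offset":[0,-40,205],"turn":[0,0,-0.4],"hand":0.3},
  {"offset":[-5,-78,215],"turn":[0,0,-0.5],"hand":0.3},
])

```text
clock: 5.68
tcp_pos: [0.508, 0.2221, 0.2321]
tool_rot: [[-0.82, 0.572, 0.004], [0.572, 0.82, 0.001], [-0.002, 0.003, -1.0]]
ft_force: [1.0, -0.7, -0.5]
opening: 0.0357
finger_force: 0.0
```

Emit:
servo_tool([
  {"offset":[-8,-40,0],"turn":[0,0,-0.12],"hand":0.3},
  {"offset":[-16,-80,0],"turn":[0,0,-0.24],"hand":0.3},
  {"offset":[-24,-120,0],"turn":[0,0,-0.36],"hand":0.3},
  {"offset":[-32,-160,0],"turn":[0,0,-0.48],"hand":0.3},
  {"offset":[-40,-200,0],"turn":[0,0,-0.6],"hand":0.3},
  {"offset":[-48,-240,0],"turn":[0,0,-0.72],"hand":0.3},
  {"offset":[-56,-280,0],"turn":[0,0,-0.84],"hand":0.3},
  {"offset":[-64,-320,0],"turn":[0,0,-0.96],"hand":0.3},
  {"offset":[-72,-360,0],"turn":[0,0,-1.08],"hand":0.3},
  {"offset":[-80,-400,0],"turn":[0,0,-1.2],"hand":0.3},
])

```text
clock: 6.52
tcp_pos: [0.427, -0.1804, 0.2294]
tool_rot: [[0.24, 0.971, -0.0], [0.971, -0.24, 0.0], [0.0, -0.0, -1.0]]
ft_force: [0.7, 0.9, -0.5]
opening: 0.0552
finger_force: 0.0
```

Emit:
servo_tool([
  {"offset":[-4,-38,0],"turn":[0,0,-0.067],"hand":0.3},
  {"offset":[-8,-75,-15],"turn":[0,0,-0.067],"hand":0.3},
  {"offset":[-12,-108,-40],"turn":[0,0,-0.067],"hand":0.3},
  {"offset":[-12,-113,-49],"turn":[0,0,-0.067],"hand":0.3},
  {"offset":[-12,-113,-49],"turn":[0,0,-0.067],"hand":0.3},
])

```text
clock: 6.93
tcp_pos: [0.4146, -0.2923, 0.1778]
tool_rot: [[0.301, 0.954, -0.004], [0.954, -0.301, 0.004], [0.003, -0.005, -1.0]]
ft_force: [-0.1, 1.0, 0.4]
opening: 0.0555
finger_force: 0.0
```

```bash
python3 look.py w4 new_c
python3 - <<'E'
from h import *
np.set_printoptions(precision=4,suppress=True)
for r in masks_of('wrist','new_c')[:4]:
    z=np.load('w4.npz');m=r['pixels'].astype(np.uint8)
    q=cv2.boxPoints(cv2.minAreaRect(cv2.findNonZero(m)))
    W=np.array([atz(z,p,.02)[:2] for p in q]); e=np.diff(np.vstack([W,W[:1]]),axis=0)
    print(r['at'],r['confidence'],z['im'][m>0].mean(0),'c',W.mean(0),'len',np.linalg.norm(e,axis=1),'ang',np.degrees(np.arctan2(e[:,1],e[:,0])), 'zmed',pt(z,r['at'],z['d']))
E
```

```text
6.9333 [ 0.4146 -0.2923  0.1778] [0.3012 0.9536 0.0028] [-0.8455  0.3261  1.6256  0.      1.1952 -0.5396]
cam [ 0.4389 -0.219   0.3203]
new_c [303.7 129.9] 0.91 depth [ 0.419  -0.2195  0.0199] z10 [ 0.4184 -0.2195  0.01  ]
new_c [348.5 300.8] 0.59 depth [ 0.4106 -0.3709  0.02  ] z10 [ 0.4097 -0.376   0.01  ]
[324.8, 213.1] 0.89 [213.7654 220.6057 221.7055] c [ 0.4145 -0.2915] len [0.0344 0.036  0.0356 0.0361] ang [ -17.4399 -106.5145  162.6037   71.5477] zmed [ 0.4147 -0.2877  0.0199]
[304.3, 127.6] 0.77 [245.9447 243.5208 139.5038] c [ 0.4195 -0.2173] len [0.0326 0.0328 0.0334 0.0335] ang [  20.078   -66.3435 -158.6723  112.1892] zmed [ 0.42  -0.218  0.02 ]
[265.4, 284.1] 0.71 [155.8097 131.244   64.1823] c [ 0.3428 -0.3336] len [0.0347 0.0394 0.036  0.0398] ang [ -5.9659 -99.5106 174.4949  78.6694] zmed [ 0.3452 -0.3334  0.0201]
[348.6, 303.0] 0.66 [175.119 120.871 132.293] c [ 0.4106 -0.3738] len [0.039  0.0391 0.04   0.0404] ang [  38.4146  -56.1095 -139.8639  122.6449] zmed [ 0.4101 -0.3731  0.0199]
```

View pics/w4.png

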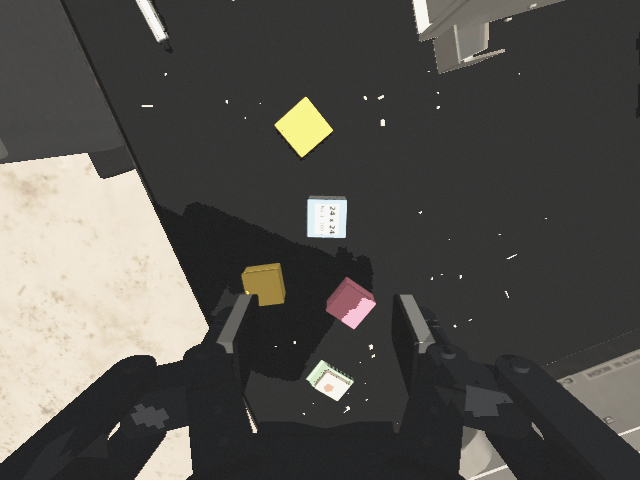

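The new box is at (327,218), white/blue and square to the fingers, and the TCP is already centred over it to within 1 mm. I'll descend and grip.

Emit:
servo_tool([
  {"offset":[0,0,-35],"turn":[0,0,0],"hand":0.3},
  {"offset":[0,0,-75],"turn":[0,0,0],"hand":0.3},
  {"offset":[0,0,-110],"turn":[0,0,0],"hand":0.3},
  {"offset":[0,0,-140],"turn":[0,0,0],"hand":0.3},
  {"offset":[0,0,-160],"turn":[0,0,0],"hand":0.3},
  {"offset":[0,0,-170],"turn":[0,0,0],"hand":0.3},
  {"offset":[0,0,-176],"turn":[0,0,0],"hand":0.3},
  {"offset":[0,0,-176],"turn":[0,0,0],"hand":0.3},
  {"offset":[0,0,-176],"turn":[0,0,0],"hand":0.3},
])

```text
clock: 7.83
tcp_pos: [0.4166, -0.2918, 0.0056]
tool_rot: [[0.298, 0.955, 0.001], [0.955, -0.298, -0.002], [-0.001, 0.002, -1.0]]
ft_force: [0.7, -0.1, 0.7]
opening: 0.0556
finger_force: 0.0
```

Emit:
servo_tool([
  {"offset":[0,0,0],"turn":[0,0,0],"hand":-0.2},
  {"offset":[0,0,0],"turn":[0,0,0],"hand":-0.5},
  {"offset":[0,0,0],"turn":[0,0,0],"hand":-1},
  {"offset":[0,0,0],"turn":[0,0,0],"hand":-1},
  {"offset":[0,0,0],"turn":[0,0,0],"hand":-1},
  {"offset":[0,0,0],"turn":[0,0,0],"hand":-1},
  {"offset":[0,0,0],"turn":[0,0,0],"hand":-1},
  {"offset":[0,0,0],"turn":[0,0,0],"hand":-1},
])

```text
clock: 8.5
tcp_pos: [0.4165, -0.2921, 0.0058]
tool_rot: [[0.298, 0.954, 0.002], [0.954, -0.298, -0.002], [-0.001, 0.002, -1.0]]
ft_force: [0.3, 1.7, 8.6]
opening: 0.0315
finger_force: 60.4
```

Emit:
servo_tool([
  {"offset":[0,0,5],"turn":[0,0,0],"hand":-1},
  {"offset":[0,0,15],"turn":[0,0,0],"hand":-1},
  {"offset":[0,0,35],"turn":[0,0,0],"hand":-1},
  {"offset":[0,0,65],"turn":[0,0,0],"hand":-1},
  {"offset":[0,0,100],"turn":[0,0,0],"hand":-1},
  {"offset":[0,0,138],"turn":[0,0,0],"hand":-1},
  {"offset":[0,0,175],"turn":[0,0,0],"hand":-1},
  {"offset":[0,10,210],"turn":[0,0,0],"hand":-1},
  {"offset":[2,40,225],"turn":[0,0,0],"hand":-1},
  {"offset":[5,78,230],"turn":[0,0,0],"hand":-1},
])

```text
clock: 9.33
tcp_pos: [0.4212, -0.2143, 0.2383]
tool_rot: [[0.301, 0.954, 0.005], [0.954, -0.301, -0.005], [-0.003, 0.006, -1.0]]
ft_force: [1.3, 0.0, -0.2]
opening: 0.0316
finger_force: 59.5
```

Emit:
servo_tool([
  {"offset":[5,38,0],"turn":[0,0,0.02],"hand":-1},
  {"offset":[12,76,0],"turn":[0,0,0.04],"hand":-1},
  {"offset":[22,114,0],"turn":[0,0,0.06],"hand":-1},
  {"offset":[34,152,0],"turn":[0,0,0.08],"hand":-1},
  {"offset":[46,190,0],"turn":[0,0,0.1],"hand":-1},
  {"offset":[58,228,0],"turn":[0,0,0.12],"hand":-1},
  {"offset":[70,266,0],"turn":[0,0,0.14],"hand":-1},
  {"offset":[82,304,0],"turn":[0,0,0.16],"hand":-1},
  {"offset":[94,342,0],"turn":[0,0,0.18],"hand":-1},
  {"offset":[106,380,0],"turn":[0,0,0.195],"hand":-1},
])

```text
clock: 10.17
tcp_pos: [0.5268, 0.1686, 0.2355]
tool_rot: [[0.107, 0.994, 0.001], [0.994, -0.107, 0.0], [0.0, 0.001, -1.0]]
ft_force: [0.4, -0.5, 0.4]
opening: 0.0314
finger_force: 59.5
```

Emit:
servo_tool([
  {"offset":[12,39,0],"turn":[0,0,0],"hand":-1},
  {"offset":[24,78,0],"turn":[0,0,0],"hand":-1},
  {"offset":[34,114,-10],"turn":[0,0,0],"hand":-1},
  {"offset":[36,126,-40],"turn":[0,0,0],"hand":-1},
  {"offset":[36,126,-80],"turn":[0,0,0],"hand":-1},
  {"offset":[36,126,-120],"turn":[0,0,0],"hand":-1},
  {"offset":[36,126,-155],"turn":[0,0,0],"hand":-1},
  {"offset":[36,126,-175],"turn":[0,0,0],"hand":-1},
  {"offset":[36,126,-175],"turn":[0,0,0],"hand":-1},
  {"offset":[36,126,-175],"turn":[0,0,0],"hand":-1},
])

```text
clock: 11.0
tcp_pos: [0.5629, 0.2925, 0.0602]
tool_rot: [[0.108, 0.994, -0.0], [0.994, -0.108, -0.0], [-0.0, -0.0, -1.0]]
ft_force: [0.7, -0.4, 0.7]
opening: 0.0311
finger_force: 59.6
```

```bash
python3 look.py w5 new_c lane_back
```

```text
11.0 [0.5629 0.2925 0.0602] [ 0.1078  0.9942 -0.    ] [0.2949 0.7165 1.3303 0.     1.095  0.4029]
cam [0.5718 0.3696 0.2024]
new_c [327.2 316. ] 0.86 depth [0.5645 0.2976 0.0744] z10 [0.5608 0.2613 0.01  ]
lane_back [457.8 261.8] 0.75 depth [0.6391 0.2838 0.0021] z10 [0.6387 0.2842 0.003 ]
lane_back [124.5 267.4] 0.18 depth [0.4598 0.3083 0.0233] z10 [0.4471 0.3013 0.003 ]
```

View pics/w5.png

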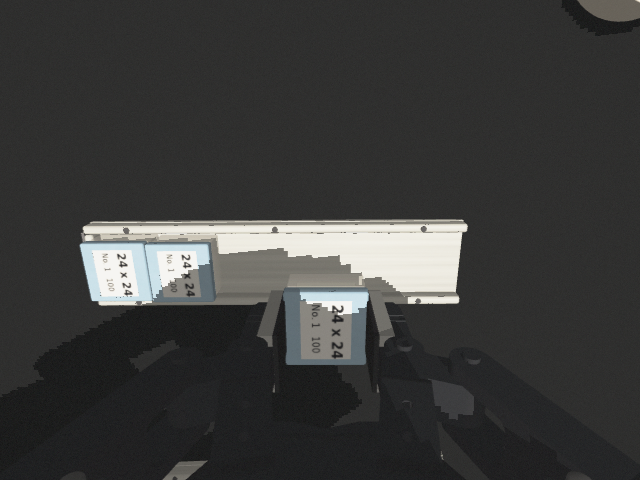

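Run:
```python
from h import *
np.set_printoptions(precision=4,suppress=True)
z=np.load('w5.npz');d=z['d']
C=[(285,289),(367,289),(366,364),(287,364)]
W=np.array([atz(z,p,.0744) for p in C]);print(W,'c',W.mean(0))
print('lid heights',[pt(z,p,d)[2] for p in[(292,297),(360,297),(359,355),(294,355)]])
a=-.1074;ux=np.array([np.cos(a),np.sin(a)]);uy=np.array([-ux[1],ux[0]]);c0=np.array([.5347,.296])
L=lambda p:(np.array([ux,uy])@(np.array(p)[:2]-c0)*1e3)
print('box in lane frame mm',L(W.mean(0)),'edge angs',[np.degrees(np.arctan2(*(W[i]-W[j])[[1,0]])) for i,j in((1,0),(2,3))])
# rails: depth profile along columns
for u in(230,250,400,440,455):
    q=[(L(pt(z,(u,v),d))[1],pt(z,(u,v),d)[2]) for v in range(210,315)]
    q=[y for y,h in q if h>.0085 and h<.0125]
    if q: print(u,'rail y',min(q),max(q), 'mid',(min(q)+max(q))/2)
for u in(115,180): print('old',L(pt(z,(u,270),d)),L(atz(z,(u,270),.023)))
```

```text
[[0.5498 0.3107 0.0744]
 [0.5806 0.3074 0.0744]
 [0.5778 0.2742 0.0744]
 [0.5459 0.2776 0.0744]] c [0.5635 0.2924 0.0744]
lid heights [np.float64(0.07429038389749912), np.float64(0.07415281593733127), np.float64(0.07381909017625256), np.float64(0.07391138187577193)]
box in lane frame mm [29.0518 -0.4454] edge angs [np.float64(-6.12367026646907), np.float64(-6.096792039561222)]
230 rail y -23.74359241409592 23.67273523194467 mid -0.03542859107562535
250 rail y -23.80391933866577 23.565448194096852 mid -0.11923557228445958
400 rail y -23.108767338307302 24.153650517524387 mid 0.5224415896085421
440 rail y -23.14166043657314 24.06681216856722 mid 0.4625758659970405
455 rail y -23.254283078466635 24.135451874602122 mid 0.4405843980677435
old [-80.9919   2.7146] [-81.17     2.5941]
old [-47.2487   2.5839] [-47.224    2.6081]
```

The held box is level, its yaw matches the lane, and it is 0.6 mm off centre. I'll correct that and lower it, slowly at the end.

Emit:
servo_tool([
  {"offset":[0,0.6,-10],"turn":[0,0,0],"hand":-1},
  {"offset":[0,0.6,-20],"turn":[0,0,0],"hand":-1},
  {"offset":[0,0.6,-28],"turn":[0,0,0],"hand":-1},
  {"offset":[0,0.6,-34],"turn":[0,0,0],"hand":-1},
  {"offset":[0,0.6,-38],"turn":[0,0,0],"hand":-1},
  {"offset":[0,0.6,-42],"turn":[0,0,0],"hand":-1},
  {"offset":[0,0.6,-45],"turn":[0,0,0],"hand":-1},
  {"offset":[0,0.6,-47],"turn":[0,0,0],"hand":-1},
  {"offset":[0,0.6,-48],"turn":[0,0,0],"hand":-1},
  {"offset":[0,0.6,-48],"turn":[0,0,0],"hand":-1},
])

```text
clock: 11.98
tcp_pos: [0.5629, 0.2931, 0.0112]
tool_rot: [[0.108, 0.994, 0.0], [0.994, -0.108, 0.0], [0.0, 0.0, -1.0]]
ft_force: [0.0, 1.4, -1.0]
opening: 0.0314
finger_force: 59.6
```

Emit:
servo_tool([
  {"offset":[0,0,-1],"turn":[0,0,0],"hand":-1},
  {"offset":[0,0,-2],"turn":[0,0,0],"hand":-1},
  {"offset":[0,0,-2.5],"turn":[0,0,0],"hand":-1},
  {"offset":[0,0,-2.5],"turn":[0,0,0],"hand":-1},
])

```text
clock: 12.32
tcp_pos: [0.5629, 0.2932, 0.0089]
tool_rot: [[0.108, 0.994, 0.0], [0.994, -0.108, 0.0], [0.0, 0.0, -1.0]]
ft_force: [0.1, 0.6, -0.2]
opening: 0.0317
finger_force: 59.5
```

Emit:
servo_tool([
  {"offset":[0,0,-0.5],"turn":[0,0,0],"hand":-1},
  {"offset":[0,0,-0.8],"turn":[0,0,0],"hand":-1},
  {"offset":[0,0,-0.8],"turn":[0,0,0],"hand":-1},
])

```text
clock: 12.57
tcp_pos: [0.5629, 0.2932, 0.0088]
tool_rot: [[0.108, 0.994, 0.0], [0.994, -0.108, 0.0], [0.0, 0.0, -1.0]]
ft_force: [-3.3, -2.0, 7.2]
opening: 0.0316
finger_force: 60.4
```

Run:
```python
from h import *
cal=get_calibration('wrist');im,d=grab_frame('wrist')
save('w6.png',im)
ps=[(292,297),(360,297),(326,310),(294,350),(359,350)]
print([round(pt(cal,p,d)[2],4) for p in ps], observe()['ft_force'])
```

```text
[np.float64(0.0226), np.float64(0.0225), np.float64(0.0229), np.float64(0.0226), np.float64(0.0225)] [-2.42286281 -1.20549053  6.0053129 ]
```

The box is on the floor (7 N contact, lid at 23 mm). I'll release and rise straight up.

Emit:
servo_tool([
  {"offset":[0,0,0.5],"turn":[0,0,0],"hand":-0.1},
  {"offset":[0,0,0.5],"turn":[0,0,0],"hand":0.1},
  {"offset":[0,0,0.5],"turn":[0,0,0],"hand":0.2},
  {"offset":[0,0,0.5],"turn":[0,0,0],"hand":0.2},
  {"offset":[0,0,0.5],"turn":[0,0,0],"hand":0.2},
  {"offset":[0,0,10],"turn":[0,0,0],"hand":0.2},
  {"offset":[0,0,25],"turn":[0,0,0],"hand":0.2},
  {"offset":[0,0,50],"turn":[0,0,0],"hand":0.2},
  {"offset":[0,0,85],"turn":[0,0,0],"hand":0.2},
  {"offset":[0,0,120],"turn":[0,0,0],"hand":0.2},
])

```text
clock: 13.45
tcp_pos: [0.5624, 0.293, 0.1296]
tool_rot: [[0.108, 0.994, -0.001], [0.994, -0.108, -0.0], [-0.0, -0.001, -1.0]]
ft_force: [0.1, -0.2, 0.8]
opening: 0.0515
finger_force: 0.0
```

Emit:
servo_tool([
  {"offset":[0,0,30],"turn":[0,0,0],"hand":0.2},
  {"offset":[0,0,60],"turn":[0,0,0],"hand":0.2},
  {"offset":[0,0,60],"turn":[0,0,0],"hand":0.2},
  {"offset":[0,0,60],"turn":[0,0,0],"hand":0.2},
])

```text
clock: 13.78
tcp_pos: [0.5633, 0.2933, 0.1902]
tool_rot: [[0.108, 0.994, 0.004], [0.994, -0.108, 0.001], [0.002, 0.004, -1.0]]
ft_force: [-0.3, 0.7, -0.7]
opening: 0.0513
finger_force: 0.0
```

```bash
python3 look.py w7 old_1_c lane
```

```text
13.7833 [0.5633 0.2933 0.1902] [0.1077 0.9942 0.0015] [0.2959 0.5864 1.1954 0.     1.356  0.4038]
cam [0.5716 0.3702 0.3326]
old_1_c [198.4 211.5] 0.89 depth [0.4563 0.3083 0.023 ] z10 [0.4515 0.3057 0.01  ]
lane [298.1 210. ] 0.73 depth [0.5392 0.2958 0.0027] z10 [0.5399 0.2974 0.01  ]
```

View pics/w7.png

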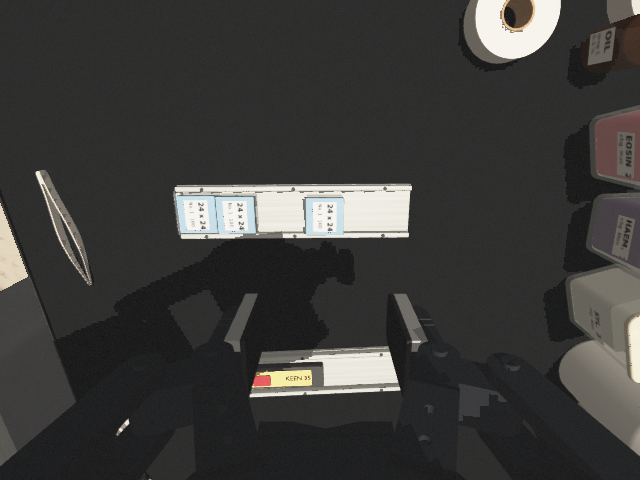

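The old boxes at (197,213) and (236,213) are still flush to the lip, and the new box at (324,215) is flat between the rails behind them. The blades are undisturbed at (290,378). I'll hand in.

```bash
python3 -c "
from bench import *
print(close_job())"
```

```text
the job is handed in; nothing more can be done
None
```

I slid both old boxes forward until they stood flush at the lip, then set the new box down flat in the lane about 45 mm behind them. The blade dispenser was left alone, and I handed the job in at about 14 s on the robot's clock.

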